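# Shift the stain pot on the warming plate and press its lid home

## Task

On the warming plate, slide the large steel pot from the round outline to the square outline, so that it stands wholly inside the square, without lifting it off the plate or tipping it. Its push-on lid is standing proud: press it down until it is fully home (either job may come first). Leave the other things where they are.

Things in the scene. Friction and masses are not known exactly. Their poses are not given: they have to be found in the camera images.
- warmer: Fixed bench warming plate, sizes in mm; white sides and a flat dark grey top, 280 (x) by 520 (y) by 30 high. Origin: centre of its underside, on the bench; x points across it away from the robot, y along its length, z up; top surface at z = 30.
- light_bar (a point): Middle of the underside of the fixed aluminium light bar over the plate: 32 wide (x), 26 high, 506 long along the warmer's y, at x = +10, underside 233 above the bench, over the line of the two outlines. Its end posts (22 by 16) stand at x = +10, y = -245 and +245 of the warmer. The tool must lean in under it from the robot's side.
- mark_ring: Round outline painted white on the plate, 90 outer and 82 inner diameter, flat. Origin: its centre on the plate's top. The pot starts here. It lies at x = 0 and y = +90 or -90 in the warmer's frame.
- mark_square: Square outline painted white on the plate, 90 outer and 82 inner side, flat, sides parallel to the plate's. Origin: its centre on the plate's top; x, y as the warmer's. It lies on the other side from the round outline (x = 0, y = -90 or +90), 180 apart centre to centre; the plate between them is clear.
- pot: The large round steel pot, loose, about 0.45 kg: straight body 56 diameter and 55 high, then a 48 diameter neck. Origin: centre of its underside; z up. The wider white lid is on its neck.
- lid_top (a point): Centre of the top face of the large pot's white lid (disc 62 diameter, 12 thick). Height above the pot's underside: 67 when fully home (the lid then rests on the pot's shoulder), up to 79 when standing proud.
- pot_lid (a joint): How far the lid has been pressed down, m: 0 = 12 mm proud, 0.012 = fully home. It starts between 0 and 0.004, is stiff (about 8 N) and stays where it is left.
- small_pot: Bystander: small steel pot with white lid already on, 38 diameter (lid 44), 46 high, on the plate behind the outlines. Origin: centre of underside.
- vial: Bystander: amber glass vial, 26 diameter, 60 high, on the plate behind the outlines. Origin: centre of underside.
- dropper: Bystander: amber bottle, 40 diameter, 85 high, on the bench beside the plate. Origin: centre of underside.
- wash_bottle: Bystander: clear plastic bottle, 64 diameter, 150 high, on the bench beside the plate. Origin: centre of underside.
- slide_box: Bystander: cardboard box 80 by 120 by 35 high on the bench in front of the plate. Origin: centre of underside.
- dish: Bystander: flat clear round dish, 92 diameter, 16 high, on the bench in front of the plate. Origin: centre of underside.
- tube_rack: Bystander: black rack 70 by 130 with capped tubes, 103 high, on the bench beside the plate. Origin: centre of underside.
Mind the look-alikes: they are no part of the job. Leave any red or turquoise look-alike of the pot alone.

How it is judged:
At the end, for the whole second after the job is handed in: The large pot stands upright and at rest on the plate, wholly inside the square outline (its centre within 13 mm of the square's centre along each side), and its lid is fully home (within 1.5 mm) (x of pot in the frame of mark_square between -0.013 and 0.013 m and y of pot in the frame of mark_square between -0.013 and 0.013 m and z of pot in the frame of mark_square between -0.003 and 0.003 m and angle between pot's own z axis and vertical below 0.06 rad and value of joint pot_lid above 0.0105 m and linear speed of pot below 0.01 m/s); the robot touches nothing.
It fails at once if the large pot is lifted more than 6 mm off the plate (z of pot in the frame of warmer above 0.036 m).
It fails at once if the large pot is tipped more than about 14 degrees (angle between pot's own z axis and vertical above 0.25 rad).
It fails at once if a bystander is moved more than 30 mm or knocked over (distance of any of small_pot, vial, dropper, wash_bottle, slide_box, dish, tube_rack from where it was at the start of the episode above 0.03 m or angle between any of small_pot, vial, dropper, wash_bottle, slide_box, dish, tube_rack's own z axis and vertical above 0.5 rad).
It also fails if it takes over 61 s, if anything falls off the work surface, if the arm or the gripper's body presses on something with over 40 N, if the wrist force passes 120 N, or if a joint passes its speed limit or range.

## Robot

A 6-joint arm with a two-finger parallel gripper is mounted at the origin on the work surface. World frame = base frame: x ahead of the robot, y to its left, z up, the work surface at z = 0. Lengths are in m, angles in rad, forces in N, time in s.
With the tool pointing down it reaches from about 0.3 to 0.825 m from the base axis. Payload 5.4 kg.
Tool frame: the origin (TCP) lies midway between the tips of the shut fingers; the grasp point (between the pads) lies 19 mm behind it (bot.hold_point_z is the distance from the TCP to the grasp point, in m); z points along the fingers, y is the direction in which the jaws open and shut (so a half turn about z gives the same grasp; the last joint's range is limited). The gripper opens to 92 mm and grips with 3 to 60 N. Pads are 20 mm wide; open, the fingers measure 128 mm over their backs; the gripper's body (75 mm by 189 mm) begins 69 mm behind the grasp point.
Start: joints at [-1.532, 0.158, 1.597, -0, 1.386, -0.21], TCP at [0.142, -0.557, 0.215] pointing down, gripper open.
Joint ranges: [-2.91, 2.91], [-0.94, 2.29], [0.18, 2.7], [-1.29, 4.43], [0.17, 2.64], [-3, 3]. Speed limits (rad/s): [2.57, 2.57, 3.14, 3.14, 3.14, 3.14].

## Interface

Orientations are given as a rotation vector (axis times angle).
In Python, from bench import bot, camera gives the robot as it stands.
- The arm moves only by the shell command python3 -m jog 'ROWS' [FORCE]. ROWS is a JSON object of lists of equal length, an entry for each row: "grip": the opening, from 0 (shut) to 1 (fully open); "offset": the shift along the tool's x, y, z in cm, a list of three; "turn": the turn about the tool's z in rad. In form: {"grip": [grip, ...], "offset": [[dx, dy, dz], ...], "turn": [turn, ...]}. A call has 1 to 12 rows; each row shifts and turns the commanded pose from where the row before left it, along the tool's axes as they then stand; what a row does not reach is not made up. A row lasts 1/8 s, in which the tool goes at most 62.5 mm and 10.7 degrees, less where a joint would pass 70% of its speed; a pose out of reach is approached as far as the arm can. A call with a gripper value outside its range is refused whole. The fingers move at their own pace and stop on an object; FORCE is the grip in N (left out, the last holds). Time passes only in rows, so rows that do not move let the fingers close. It gives the time, the measured TCP pose, the force and the opening at its end, in the units of the state.
- bot.get_state(): the state, without advancing time (a new reading comes with each control period).
- camera(name): name is "scene" or "top"; returns a dict with "img" (400x640x3 uint8, red, green, blue), "z_map" (400x640 float32, m along the optical axis (not along the pixel's ray), 0 where there is no reading), "vfov" (degrees; the focal length in pixels is half the picture's height over the tangent of half this angle, whatever the lens; pixels are square), "cx", "cy" (the principal point, pixels), "view" (4x4, takes a point from world to camera coordinates). Camera axes: x right, y down, z forward; pixel columns grow to the right and rows downward; lengths in m; the calibration is good to about 2 mm. A picture is of the moment at which its call begins.
- bot.job_done(): hands the job in, once; it reports no verdict.
The state is a dict: "t": time; "joint_positions": joint angles; "dq": joint speeds; "tau": joint torques, N m; "ee_pos": TCP position; "tool_rot": TCP orientation; "wrist_force": force on the tool from outside, world axes, zero at the start; "wrist_torque": the same for the moment, N m; "gripper_width": opening from 0.0 (shut) to 1.0 (fully open).
Only numpy, scipy, OpenCV 4.12 (cv2) and the standard library are available. Lean on these libraries where they do the work, as an engineer would, in place of code of your own. Each camera call takes 0.05 s, during which the arm holds its last target. There are 200 camera calls.

## Working session

There is one attempt and no reset: what is moved stays moved. The work goes in short steps, Python scripts to look and compute and a shell command to move; the robot and the scene stay as the last step left them, time stands still between calls to the robot, and variables do not carry over. Pictures are saved under pics/ and viewed, about 8 in all and at most 12, crops included, and the job is handed in when it is done.

```bash
ls; mkdir -p pics; python3 - <<'E'
from bench import bot,camera
import cv2,numpy as np
for n in("scene","top"):
    c=camera(n);cv2.imwrite(f"pics/{n}0.png",c["img"][:,:,::-1]);np.savez(f"{n}0.npz",**c)
    print(n,c["vfov"],c["cx"],c["cy"],np.round(c["view"],3).tolist(),(c["z_map"]>0).mean())
print(bot.get_state(),bot.hold_point_z)
E
```

```text
pics
scene 42.03733712870673 319.92195598239135 204.47328849535688 [[0.705, 0.709, -0.022, -0.449], [0.373, -0.397, -0.838, -0.102], [-0.603, 0.583, -0.545, 1.839], [0.0, 0.0, 0.0, 1.0]] 0.99377734375
top 47.60230839848651 314.5891625252185 196.80554593033156 [[-0.02, -1.0, 0.009, 0.024], [-0.998, 0.02, -0.058, 0.614], [0.058, -0.01, -0.998, 1.493], [0.0, 0.0, 0.0, 1.0]] 0.99616796875
{'t': 0.1, 'joint_positions': array([-1.53206368e+00,  1.58988498e-01,  1.59809444e+00,  6.98894080e-06,
        1.38621032e+00, -2.10089554e-01]), 'dq': array([ 1.11074593e-03, -9.90803231e-06, -2.46512603e-03,  1.23420971e-03,
        7.54004800e-04, -1.23157837e-03]), 'tau': array([-8.88045656e-05, -3.86506605e+01, -3.22958851e+01,  7.02908356e-02,
        3.39675508e-02, -5.53505402e-05]), 'ee_pos': array([ 0.14156614, -0.55671761,  0.21372194]), 'tool_rot': array([-3.11563057e+00, -3.89629316e-01, -2.39215727e-04]), 'wrist_force': array([-0.77668425,  0.5219383 , -0.03953518]), 'wrist_torque': array([ 0.00534461, -0.02076725,  0.03735489]), 'gripper_width': 1.0022212232204828} 0.0187
```

View pics/scene0.png

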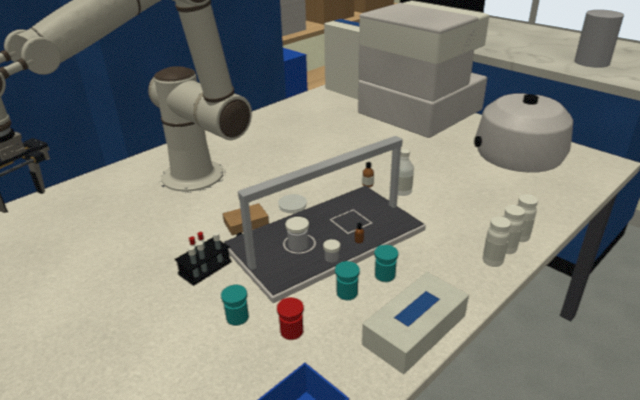

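View pics/top0.png

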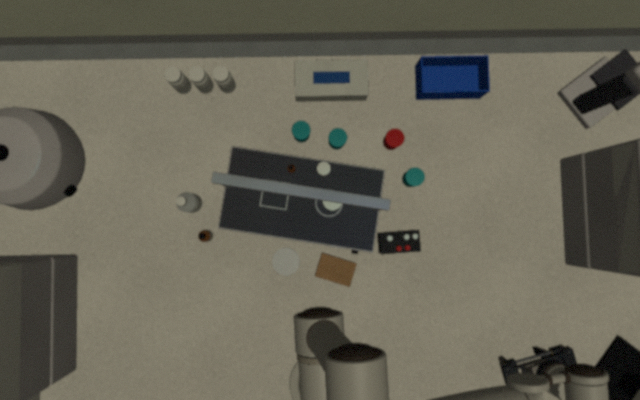

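The scene view shows the large pot with its proud lid at (298,232) on the ring. The square is at (351,221), and the small pot (332,250) and vial (360,234) stand behind the outlines. In the top view the ring is at (329,204), the square at (274,200), and the plate is slightly yawed. The bar covers part of both outlines.

```bash
cat > h.py <<'E'
import numpy as np,cv2
def f(c): return 200/np.tan(np.radians(float(c["vfov"]))/2)
def pts(c):
    F=f(c);v,u=np.mgrid[0:400,0:640];z=c["z_map"]
    P=np.stack([(u-c["cx"])/F*z,(v-c["cy"])/F*z,z],-1);V=c["view"];
    return (P-V[:3,3])@V[:3,:3]
def ray(c,uv,h):
    F=f(c);uv=np.atleast_2d(uv).astype(float);d=np.c_[(uv[:,0]-c["cx"])/F,(uv[:,1]-c["cy"])/F,np.ones(len(uv))]@c["view"][:3,:3]
    o=-c["view"][:3,:3].T@c["view"][:3,3]
    return o+d*((h-o[2])/d[:,2])[:,None]
E
python3 - <<'E'
from h import *
for n in("top","scene"):
    c=np.load(n+"0.npz");P=pts(c);img=c["img"].astype(int);v=img.max(2)
    box=(P[...,0]>.3)&(P[...,0]<.95)&(P[...,1]>-.35)&(P[...,1]<.45)
    m=box&(abs(P[...,2]-.03)<.012)&(v<90)
    m8=cv2.morphologyEx(m.astype(np.uint8),cv2.MORPH_OPEN,np.ones((3,3)))
    k,l,s,_=cv2.connectedComponentsWithStats(m8)
    big=[i for i in range(1,k) if s[i,4]>300];print(n,[s[i].tolist() for i in big])
    uv=np.argwhere(np.isin(l,big))[:,::-1];X=ray(c,uv,.03)
    r=cv2.minAreaRect((X[:,:2]*1000).astype(np.float32));print("plate",r)
    # bar top at .259
    b=box&(P[...,2]>.245)&(P[...,2]<.28);q=P[b];print("bar",b.sum(),cv2.minAreaRect((q[:,:2]*1000).astype(np.float32)),np.median(q[:,2]))
    # white things 0.07..0.13 over plate
    w=(box&(P[...,2]>.06)&(P[...,2]<.14)&(v>120)&(img.max(2)-img.min(2)<45)).astype(np.uint8)
    k,l,s,ce=cv2.connectedComponentsWithStats(w)
    for i in range(1,k):
        if s[i,4]>15:
            q=P[l==i];print("white",ce[i].round(1),s[i].tolist(),np.percentile(q,[2,50,98],axis=0).round(3).tolist())
    # outline
    w=(box&(abs(P[...,2]-.03)<.015)&(v>75)).astype(np.uint8)
    k,l,s,ce=cv2.connectedComponentsWithStats(w)
    for i in range(1,k):
        if 15<s[i,4]<1500:print("paint",s[i].tolist(),ray(c,ce[i],.03).round(3).tolist())
    cv2.imwrite(f"pics/{n}c.png",cv2.resize(c["img"][130:280,200:440] if n=="top" else c["img"][130:300,200:440],None,fx=3.3,fy=3.3,interpolation=cv2.INTER_CUBIC)[:,:,::-1])
E
```

```text
top [[228, 147, 156, 50, 3976], [219, 186, 159, 68, 6538]]
plate ((602.8719482421875, 55.47552490234375), (512.3392944335938, 286.7044372558594), 79.81854248046875)
bar 2086 ((474.69085693359375, 78.84149169921875), (505.7938537597656, 327.6007385253906), 79.89089965820312) 0.25886362770979526
white [323.4 168. ] [318, 162, 12, 13, 118] [[0.686, -0.036, 0.07], [0.704, -0.018, 0.077], [0.72, -0.001, 0.083]]
white [331.3 204.9] [323, 201, 18, 9, 106] [[0.57, -0.064, 0.099], [0.583, -0.039, 0.106], [0.596, -0.017, 0.112]]
paint [227, 146, 158, 45, 352] [[0.737, 0.038, 0.03]]
paint [219, 187, 7, 31, 47] [[0.604, 0.316, 0.03]]
paint [259, 191, 30, 19, 91] [[0.595, 0.15, 0.03]]
paint [315, 199, 28, 18, 93] [[0.571, -0.035, 0.03]]
paint [354, 211, 25, 41, 81] [[0.48, -0.173, 0.03]]
paint [218, 219, 135, 31, 210] [[0.483, 0.119, 0.03]]
paint [272, 247, 28, 28, 365] [[0.406, 0.112, 0.03]]
paint [315, 252, 42, 35, 914] [[0.376, -0.052, 0.03]]
scene [[251, 186, 170, 108, 7406], [335, 212, 32, 19, 354], [226, 233, 21, 31, 324]]
plate ((601.8009643554688, 52.2650146484375), (508.4912414550781, 28
[... 1596 characters left out ...]
.093, 0.03]]
paint [329, 208, 44, 27, 267] [[0.618, 0.143, 0.03]]
paint [223, 234, 14, 9, 23] [[0.434, -0.156, 0.03]]
paint [282, 234, 35, 21, 275] [[0.603, -0.046, 0.03]]
paint [322, 238, 19, 10, 36] [[0.651, 0.034, 0.03]]
paint [346, 246, 32, 17, 138] [[0.751, 0.046, 0.03]]
paint [228, 248, 107, 52, 708] [[0.655, -0.174, 0.03]]
paint [324, 255, 15, 8, 57] [[0.703, -0.024, 0.03]]
paint [374, 264, 17, 14, 125] [[0.832, 0.027, 0.03]]
paint [336, 283, 18, 14, 119] [[0.809, -0.091, 0.03]]
paint [224, 309, 13, 13, 93] [[0.677, -0.337, 0.03]]
paint [279, 318, 24, 19, 229] [[0.812, -0.266, 0.03]]
paint [362, 333, 3, 9, 24] [[0.945, -0.171, 0.03]]
paint [303, 379, 5, 11, 38] [[0.945, -0.346, 0.03]]
```

View pics/topc.png

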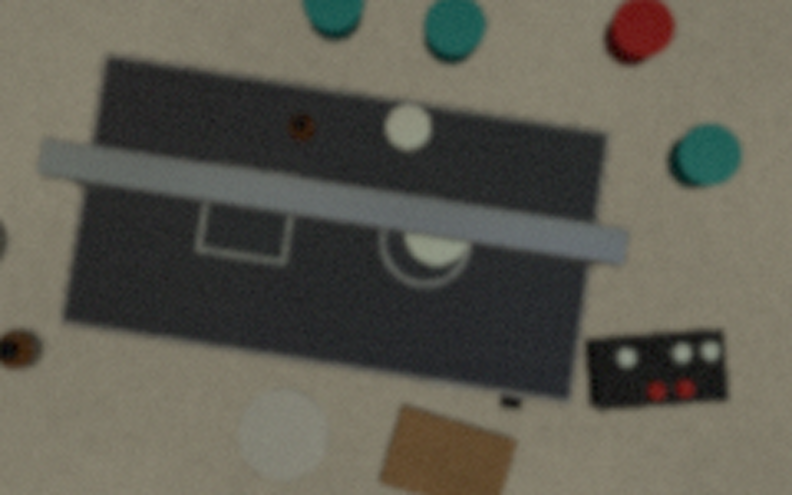

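View pics/scenec.png

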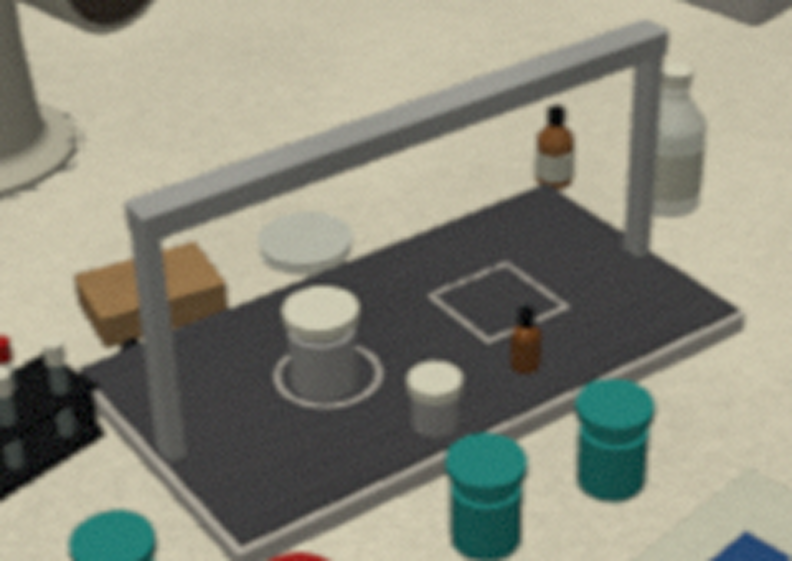

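The large pot stands at about (0.598,-0.046), with the lid top at z≈0.107. The square is at about (0.618,0.142), and the plate's centre is (0.602,0.054) with a yaw of about -10°. The moves have no tilt command, so a first small test will show how the arm behaves at the edge of its reach and whether the tool leans there.

```bash
python3 -m jog '{"grip":[1,1,1,1,1,1,1,1,1,1,1,1],"offset":[[0,0,-6],[0,0,-6],[0,0,-6],[0,0,-6],[0,0,-6],[0,0,-6],[0,0,-6],[0,0,-6],[0,0,-6],[0,0,-6],[0,0,-6],[0,0,-6]],"turn":[0,0,0,0,0,0,0,0,0,0,0,0]}'
python3 -c "
from bench import bot
s=bot.get_state();print(s['joint_positions'].round(3))
from scipy.spatial.transform import Rotation as R
print(R.from_rotvec(s['tool_rot']).as_matrix().round(3))"
```

```text
t: 1.6
ee_pos: [0.1032, -0.4218, 0.7731]
tool_rot: [3.114, 0.388, 0.048]
wrist_force: [0.6, 0.1, 0.0]
gripper_width: 1.0
[-1.634  0.321  0.184  0.063  2.637 -0.256]
[[ 0.969  0.245  0.031]
 [ 0.245 -0.969  0.   ]
 [ 0.03   0.007 -1.   ]]
```

The tool gained a slight lean of 0.03 towards +x at the limit, and the next row starts from the pose reached, so lean can build up. I'll test which command increases it.

```bash
cat > s.py <<'E'
from bench import bot
from scipy.spatial.transform import Rotation as R
s=bot.get_state();print(s['joint_positions'].round(3),s['ee_pos'].round(3));M=R.from_rotvec(s['tool_rot']).as_matrix()
print('toolx',M[:,0].round(3),'y',M[:,1].round(3),'z',M[:,2].round(3))
E
python3 -m jog '{"grip":[1,1,1],"offset":[[0,0,-6],[0,0,-6],[0,0,-6]],"turn":[0,0,0]}'; python3 s.py
python3 -m jog '{"grip":[1,1,1],"offset":[[0,-6,0],[0,-6,0],[0,-6,0]],"turn":[0,0,0]}'; python3 s.py
```

```text
t: 1.98
ee_pos: [0.0909, -0.3796, 0.8114]
tool_rot: [3.015, 0.373, 0.04]
wrist_force: [-0.1, 0.3, -0.3]
gripper_width: 0.998
[-1.692  0.224  0.184  0.105  2.637 -0.273] [ 0.091 -0.38   0.811]
toolx [0.97  0.244 0.013] y [ 0.241 -0.965  0.106] z [ 0.039 -0.099 -0.994]
t: 2.35
ee_pos: [0.0494, -0.2092, 0.7929]
tool_rot: [3.016, 0.377, 0.039]
wrist_force: [-2.6, 1.0, 1.7]
gripper_width: 1.002
[-2.086 -0.332  0.768  0.169  2.634 -0.614] [ 0.049 -0.209  0.793]
toolx [0.969 0.247 0.013] y [ 0.244 -0.964  0.104] z [ 0.038 -0.098 -0.994]
```

Going up past the limit leans the tool outward along the arm plane, about 0.03 rad per row. So I'll swing the arm to face +x, align the yaw with the plate, and build the lean there.

```bash

python3 -m jog '{"grip":[1,1,1,1,1,1,1,1,1,1,1],"offset":[[5.8,1.5,0.2],[5.8,1.5,0.2],[5.8,1.5,0.2],[5.8,1.5,0.2],[5.8,1.5,0.2],[1.5,-5.8,-0.6],[1.5,-5.8,-0.6],[1.5,-5.8,-0.6],[1.5,-5.8,-0.6],[1.5,-5.8,-0.6],[1.5,-5.8,-0.6]],"turn":[0,0,0,0,0,0,0,0,0,0,0]}'; python3 s.py
python3 -m jog '{"grip":[1,1,1],"offset":[[0,0,0],[0,0,0],[0,0,0]],"turn":[0.14,0.14,0.14]}'; python3 s.py
```

```text
t: 3.72
ee_pos: [0.2802, 0.1387, 0.7979]
tool_rot: [3.021, 0.372, 0.043]
wrist_force: [0.5, -0.5, 0.0]
gripper_width: 0.999
[ 0.174  0.012  0.481 -0.199  2.617  1.327] [0.28  0.139 0.798]
toolx [0.97  0.243 0.016] y [ 0.24  -0.965  0.1  ] z [ 0.04  -0.093 -0.995]
t: 4.1
ee_pos: [0.2808, 0.1372, 0.7979]
tool_rot: [3.039, -0.271, 0.072]
wrist_force: [0.6, -0.1, -1.0]
gripper_width: 0.999
[ 0.169  0.012  0.482 -0.198  2.617  1.745] [0.281 0.137 0.798]
toolx [ 0.983 -0.175  0.055] y [-0.179 -0.98   0.085] z [ 0.039 -0.093 -0.995]
```

```bash

python3 -m jog '{"grip":[1,1,1,1,1,1,1,1],"offset":[[0,0,-6],[0,0,-6],[0,0,-6],[0,0,-6],[0,0,-6],[0,0,-6],[0,0,-6],[0,0,-6]],"turn":[0,0,0,0,0,0,0,0]}'; python3 s.py
```

```text
t: 5.1
ee_pos: [0.1934, 0.1384, 0.881]
tool_rot: [3.021, -0.241, 0.513]
wrist_force: [0.3, 0.3, -0.4]
gripper_width: 0.999
[ 0.401  0.007  0.184 -0.451  2.637  1.7  ] [0.193 0.138 0.881]
toolx [ 0.932 -0.142  0.333] y [-0.165 -0.985  0.04 ] z [ 0.323 -0.092 -0.942]
```

```bash

python3 -m jog '{"grip":[1,1,1,1],"offset":[[0,0,-6],[0,0,-6],[0,0,-6],[0,0,-6]],"turn":[0,0,0,0]}'; python3 s.py
```

```text
t: 5.6
ee_pos: [0.1096, 0.1267, 0.8976]
tool_rot: [3.017, -0.232, 0.642]
wrist_force: [-0.1, 0.8, -0.3]
gripper_width: 0.998
[ 0.8   -0.052  0.184 -0.787  2.637  1.761] [0.11  0.127 0.898]
toolx [ 0.903 -0.136  0.408] y [-0.156 -0.988  0.016] z [ 0.401 -0.078 -0.913]
```

```bash

python3 -m jog '{"grip":[1,1,1,1,1,1],"offset":[[5.4,-0.9,2.4],[5.4,-0.9,2.4],[2.4,0.1,-5.5],[2.4,0.1,-5.5],[2.4,0.1,-5.5],[2.4,0.1,-5.5]],"turn":[0,0,0,0,0,0]}'; python3 s.py
```

```text
t: 6.35
ee_pos: [0.1836, 0.0978, 0.9156]
tool_rot: [3.004, -0.212, 0.786]
wrist_force: [0.4, -0.3, -0.6]
gripper_width: 0.999
[-0.092 -0.141  0.184 -0.033  2.587  1.587] [0.184 0.098 0.916]
toolx [ 0.863 -0.124  0.489] y [-0.139 -0.99  -0.006] z [ 0.485 -0.062 -0.872]
```

The lean is now 29° and the jaws are level, aligned with the plate's y to about 2°. Next I'll refine the pot's position and work out the approach.

```bash
python3 - <<'E'
from h import *
from scipy.optimize import least_squares
for n in("scene","top"):
    c=np.load(n+"0.npz");P=pts(c);img=c["img"];v=img.max(2)
    m=((P[...,2]>.10)&(P[...,2]<.125)&(abs(P[...,0]-.59)<.06)&(abs(P[...,1]+.045)<.06)&(v>110)).astype(np.uint8)
    k,l,s,ce=cv2.connectedComponentsWithStats(m);i=1+s[1:,4].argmax();m=(l==i).astype(np.uint8)
    h=np.median(P[l==i][:,2]);X=ray(c,np.argwhere(l==i)[:,::-1],.107)[:,:2]
    hull=cv2.convexHull((X*1000).astype(np.float32))[:,0]
    print(n,s[i],"h",h.round(4),"mid",(X.min(0)+X.max(0))/2,"size",np.ptp(X,axis=0), cv2.minEnclosingCircle((X*1000).astype(np.float32)))
    g=least_squares(lambda p:np.hypot(*(hull-p[:2]).T)-p[2],[595,-45,31],loss='soft_l1');print(g.x.round(1))
# body sides in scene: columns extents of pot body at mid-height
c=np.load("scene0.npz");P=pts(c)
b=(abs(P[...,2]-.055)<.012)&(abs(P[...,0]-.595)<.05)&(abs(P[...,1]+.045)<.045);q=P[b];
g=least_squares(lambda p:np.hypot(q[:,0]-p[0],q[:,1]-p[1])-.028,[.598,-.046],loss='soft_l1',f_scale=.003);print("body",b.sum(),g.x.round(4))
M=np.array([[.863,-.139,.485],[-.124,-.99,-.062],[.489,-.006,-.872]])
Hh=np.array([.594,-.045,.062]);T=Hh+.0187*M[:,2]
pre=T-.13*M[:,2];cur=np.array([.1836,.0978,.9156]);print("TCP",T,"pre",pre,"delta tool cm",(M.T@(pre-cur)*100).round(2))
E
```

```text
scene [285 217  23  16 271] h 0.1055 mid [ 0.59929168 -0.0492338 ] size [0.06420546 0.06591281] ((601.4360961914062, -51.029457092285156), 35.98921585083008)
[599.3 -48.5  31.6]
top [323 201  18   9 113] h 0.1061 mid [ 0.5830408  -0.04053718] size [0.02575196 0.05325325] ((589.1134033203125, -40.53038024902344), 27.34457778930664)
[595.7 -41.6  26.9]
body 143 [ 0.5943 -0.0445]
TCP [ 0.6030695 -0.0461594  0.0456936] pre [ 0.5400195 -0.0380994  0.1590536] delta tool cm [-4.55  8.95 84.1 ]
```

```bash

python3 -m jog '{"grip":[1,1,1,1,1,1,1,1,1,1,1,1],"offset":[[-0.35,0.7,6],[-0.35,0.7,6],[-0.35,0.7,6],[-0.35,0.7,6],[-0.35,0.7,6],[-0.35,0.7,6],[-0.35,0.7,6],[-0.35,0.7,6],[-0.35,0.7,6],[-0.35,0.7,6],[-0.35,0.7,6],[-0.35,0.7,6]],"turn":[0,0,0,0,0,0,0,0,0,0,0,0]}'; cat >> s.py <<'E'
import sys,numpy as np
if len(sys.argv)>1:
    H=np.array(eval(sys.argv[1]));back=float(sys.argv[2]);T=H+(.0187-back)*M[:,2]
    print("hold",(s['ee_pos']-.0187*M[:,2]).round(4),"delta tool cm",(M.T@(T-s['ee_pos'])*100).round(2))
E
python3 s.py '[.594,-.045,.062]' .12
```

```text
t: 7.85
ee_pos: [0.4654, -0.0276, 0.3056]
tool_rot: [2.995, -0.207, 0.775]
wrist_force: [0.6, -0.2, 0.5]
gripper_width: 0.999
[-0.409 -0.653  2.165  0.136  1.14   1.274] [ 0.465 -0.028  0.306]
toolx [ 0.866 -0.119  0.486] y [-0.139 -0.99   0.007] z [ 0.48  -0.073 -0.874]
hold [ 0.4564 -0.0262  0.322 ] delta tool cm [-0.49 -0.22 17.47]
```

```bash

python3 -m jog '{"grip":[1,1,1,1],"offset":[[-0.2,-0.1,5.8],[-0.2,-0.1,5.8],[-0.1,0,5.8],[0,0,0]],"turn":[0,0,0,0.03]}'; python3 s.py '[.594,-.045,.062]' 0
python3 - <<'E'
from bench import camera
import cv2
cs=[cv2.resize(camera(n)["img"][r0:r0+150,200:440],None,fx=2.5,fy=2.5,interpolation=cv2.INTER_CUBIC) for n,r0 in(("scene",140),("top",130))]
cv2.imwrite("pics/pre.png",cv2.resize(cv2.vconcat(cs),(480,600))[:,:,::-1])
E
```

```text
t: 8.35
ee_pos: [0.541, -0.0359, 0.1452]
tool_rot: [3.008, -0.255, 0.757]
wrist_force: [-0.2, -1.3, -0.1]
gripper_width: 1.0
[-0.348 -0.232  2.199  0.149  0.696  1.301] [ 0.541 -0.036  0.145]
toolx [ 0.868 -0.151  0.473] y [-0.166 -0.986 -0.012] z [ 0.468 -0.068 -0.881]
hold [ 0.5322 -0.0346  0.1617] delta tool cm [ 0.81  0.12 11.75]
```

View pics/pre.png

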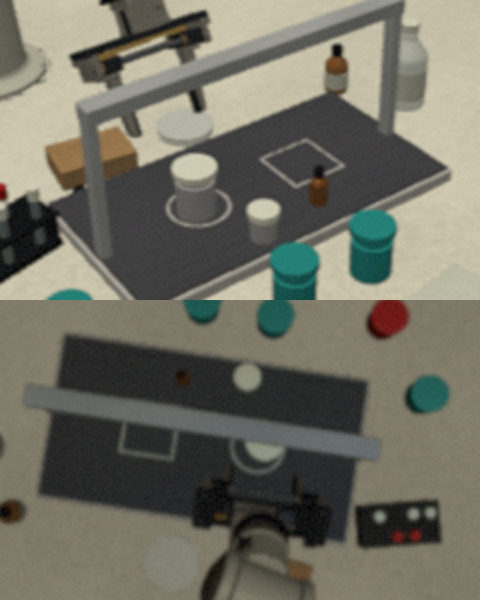

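Scene half: the open fingers at (130,125) and (195,100) are in front of the pot. Top half: the fingers at (237,475) and (295,480) straddle the pot at (265,450), clear of the bar. I'll advance along the tool axis.

```bash

python3 -m jog '{"grip":[1,1,1,1,1,1],"offset":[[0.6,0.1,3],[0.2,0,3],[0,0,2],[0,0,2],[0,0,1.7],[0,0,0]],"turn":[0,0,0,0,0,0]}'; python3 s.py '[.594,-.045,.062]' 0
```

```text
t: 9.2
ee_pos: [0.6091, -0.049, 0.0577]
tool_rot: [2.996, -0.254, 0.784]
wrist_force: [0.9, -1.5, 0.3]
gripper_width: 0.998
[-0.323  0.117  2.079  0.194  0.448  1.264] [ 0.609 -0.049  0.058]
toolx [ 0.859 -0.149  0.489] y [-0.166 -0.986 -0.008] z [ 0.484 -0.074 -0.872]
hold [ 0.6    -0.0476  0.074 ] delta tool cm [-1.14 -0.14  0.73]
```

```bash

python3 -m jog '{"grip":[1,1,1],"offset":[[-0.6,-0.1,0.4],[-0.5,0,0.3],[0,0,0]],"turn":[0,0,0]}'; python3 s.py '[.594,-.045,.062]' 0
```

```text
t: 9.57
ee_pos: [0.6009, -0.0463, 0.0428]
tool_rot: [3.0, -0.255, 0.777]
wrist_force: [-0.6, -0.5, 1.1]
gripper_width: 1.001
[-0.323  0.13   2.101  0.206  0.419  1.251] [ 0.601 -0.046  0.043]
toolx [ 0.862 -0.15   0.485] y [-0.166 -0.986 -0.009] z [ 0.479 -0.072 -0.875]
hold [ 0.5919 -0.0449  0.0592] delta tool cm [ 0.32 -0.03 -0.15]
```

Now I'll close gently at 5 N.

```bash

python3 -m jog '{"grip":[0.5,0.5,0.5,0.5,0.5,0.5,0.5,0.5],"offset":[[0,0,0],[0,0,0],[0,0,0],[0,0,0],[0,0,0],[0,0,0],[0,0,0],[0,0,0]],"turn":[0,0,0,0,0,0,0,0]}' 5; python3 s.py '[.594,-.045,.062]' 0
```

```text
t: 10.58
ee_pos: [0.6015, -0.0464, 0.0429]
tool_rot: [2.999, -0.255, 0.777]
wrist_force: [0.2, 1.9, 0.3]
gripper_width: 0.599
[-0.323  0.131  2.1    0.206  0.419  1.251] [ 0.601 -0.046  0.043]
toolx [ 0.862 -0.15   0.485] y [-0.166 -0.986 -0.009] z [ 0.479 -0.073 -0.875]
hold [ 0.5925 -0.0451  0.0593] delta tool cm [ 0.26 -0.03 -0.17]
```

Width 0.599 is 55 mm, so the gripper is on the pot. Now I'll slide, in two halves, checking height after the first.

```bash

python3 -m jog '{"grip":[0.5,0.5,0.5,0.5,0.5,0.5,0.5,0.5],"offset":[[-0.03,-0.5,-0.01],[-0.05,-1,-0.02],[-0.07,-1.5,-0.03],[-0.07,-1.5,-0.03],[-0.07,-1.5,-0.03],[-0.07,-1.5,-0.03],[-0.07,-1.5,-0.03],[0,0,0]],"turn":[0,0,0,0,0,0,0,0]}'; python3 s.py '[.6145,.1424,.0595]' 0
```

```text
t: 11.58
ee_pos: [0.6117, 0.044, 0.043]
tool_rot: [3.0, -0.253, 0.777]
wrist_force: [-0.0, 2.0, -1.6]
gripper_width: 0.594
[-0.117  0.166  2.059 -0.039  0.411  1.654] [0.612 0.044 0.043]
toolx [ 0.862 -0.149  0.485] y [-0.165 -0.986 -0.009] z [ 0.479 -0.072 -0.875]
hold [0.6028 0.0453 0.0594] delta tool cm [-0.43 -9.77 -0.15]
```

```bash

python3 -m jog '{"grip":[0.5,0.5,0.5,0.5,0.5,0.5,0.5,0.5,0.5],"offset":[[-0.03,-0.8,-0.01],[-0.07,-1.5,-0.03],[-0.07,-1.5,-0.03],[-0.07,-1.5,-0.03],[-0.07,-1.5,-0.03],[-0.07,-1.5,-0.03],[-0.05,-1,-0.02],[0,-0.5,0],[0,0,0]],"turn":[0,0,0,0,0,0,0,0,0]}'; python3 s.py '[.6145,.1424,.0595]' 0
python3 - <<'E'
from bench import camera
from h import *
c=camera("scene");np.savez("scene1.npz",**c);P=pts(c)
b=(abs(P[...,2]-.055)<.012)&(abs(P[...,0]-.615)<.05)&(abs(P[...,1]-.14)<.05)
m=(P[...,2]>.098)&(P[...,2]<.115)&(abs(P[...,0]-.615)<.06)&(abs(P[...,1]-.14)<.06)&(c["img"].max(2)>110)
X=ray(c,np.argwhere(m)[:,::-1],.106)[:,:2];print("lid",m.sum(),(X.min(0)+X.max(0))/2,np.ptp(X,axis=0))
cv2.imwrite("pics/slid.png",cv2.resize(c["img"][140:290,240:440],None,fx=3,fy=3,interpolation=cv2.INTER_CUBIC)[:,:,::-1])
E
```

```text
t: 12.7
ee_pos: [0.6234, 0.1405, 0.0433]
tool_rot: [2.999, -0.255, 0.776]
wrist_force: [-0.8, -0.6, -5.1]
gripper_width: 0.601
[ 0.092  0.245  1.963 -0.269  0.455  2.046] [0.623 0.141 0.043]
toolx [ 0.862 -0.15   0.484] y [-0.166 -0.986 -0.009] z [ 0.479 -0.073 -0.875]
hold [0.6145 0.1419 0.0597] delta tool cm [-0.02 -0.05  0.02]
lid 261 [0.61097435 0.14264842] [0.09246996 0.09151957]
```

View pics/slid.png

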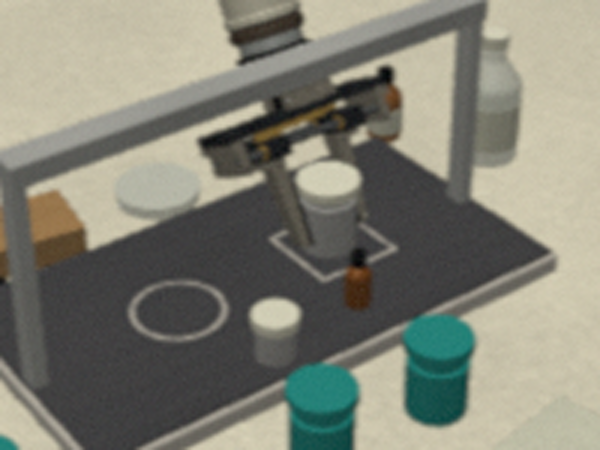

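The pot stands inside the square at about (333,235), upright, and the ring is empty at (178,310). I'll release, back out along the tool axis, then measure.

```bash

python3 -m jog '{"grip":[1,1,1,1,1,1,1,1,1,1,1],"offset":[[0,0,0],[0,0,0],[0,0,0],[0,0,0],[0,0,0],[0,0,-1],[0,0,-2],[0,0,-3],[0,0,-4],[0,0,-4],[0,0,0]],"turn":[0,0,0,0,0,0,0,0,0,0,0]}'; python3 -m jog '{"grip":[0,0,0,0,0,0,0,0,0,0],"offset":[[0,0,0],[0,0,0],[0,0,0],[0,0,0],[0,0,0],[0,0,0],[0,0,0],[0,0,0],[0,0,0],[0,0,0]],"turn":[0,0,0,0,0,0,0,0,0,0]}' 40;  cat > m.py <<'E'
from bench import camera
from h import *
import sys
from scipy.optimize import least_squares
c=camera("scene");P=pts(c);v=c["img"].max(2)
near=(abs(P[...,0]-.615)<.05)&(abs(P[...,1]-.1425)<.05)
b=near&(abs(P[...,2]-.052)<.012);q=P[b]
g=least_squares(lambda p:np.hypot(q[:,0]-p[0],q[:,1]-p[1])-.028,[.615,.1425],loss='soft_l1',f_scale=.003);print("body",b.sum(),g.x.round(4))
m=(near&(P[...,2]>.09)&(P[...,2]<.118)&(v>110)).astype(np.uint8)
k,l,s,ce=cv2.connectedComponentsWithStats(m);i=1+s[1:,4].argmax();h=np.median(P[l==i][:,2]);X=ray(c,np.argwhere(l==i)[:,::-1],h)[:,:2]
print("lid",s[i],"h",h.round(4),np.percentile(P[l==i][:,2],[10,90]).round(4),"mid",((X.min(0)+X.max(0))/2).round(4),np.ptp(X,axis=0))
p=(abs(P[...,2]-.03)<.012)&(abs(P[...,0]-.618)<.07)&(abs(P[...,1]-.1425)<.07)&(v>85)
X=ray(c,np.argwhere(p)[:,::-1],.03)[:,:2];print("square",cv2.minAreaRect((X*1000).astype(np.float32)))
cv2.imwrite(f"pics/{sys.argv[1]}.png",cv2.resize(c["img"][140:290,240:440],None,fx=3,fy=3,interpolation=cv2.INTER_CUBIC)[:,:,::-1])
E
python3 m.py rel; python3 s.py '[.61,.1435,.13]' .0187
```

```text
t: 14.12
ee_pos: [0.5579, 0.1514, 0.1705]
tool_rot: [2.998, -0.254, 0.789]
wrist_force: [1.0, 0.3, -0.4]
gripper_width: 0.999
t: 15.38
ee_pos: [0.5566, 0.1506, 0.1662]
tool_rot: [2.999, -0.255, 0.778]
wrist_force: [0.2, 0.6, -0.4]
gripper_width: 0.004
body 135 [0.6162 0.1398]
lid [338 194  22  14 255] h 0.1053 [0.0992 0.1076] mid [0.6213 0.1337] [0.07054368 0.07216878]
square ((621.3758544921875, 142.8138885498047), (96.54428100585938, 96.68350219726562), 79.07036590576172)
[ 0.131 -0.116  2.059 -0.206  0.719  1.994] [0.557 0.151 0.166]
toolx [ 0.861 -0.15   0.485] y [-0.167 -0.986 -0.009] z [ 0.48  -0.073 -0.874]
hold [0.5476 0.1519 0.1825] delta tool cm [ 2.95 -0.16  5.78]
```

View pics/rel.png

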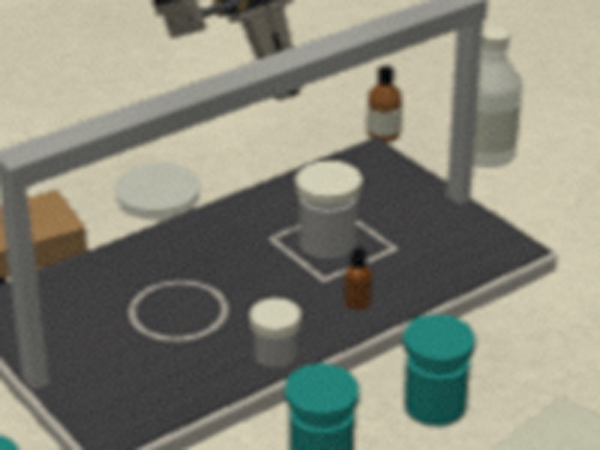

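The pot sits within about 4 mm of the square's centre. The lid is still proud, at about 0.106. I'll move the shut fingertips over the lid, then press straight down.

```bash

python3 -m jog '{"grip":[0,0,0,0,0],"offset":[[1.2,0,2.1],[1.1,0,2.1],[1.1,0,2],[0,0,0],[0,0,0]],"turn":[0,0,0,0,0]}'; python3 s.py '[.616,.141,.115]' .0187
```

```text
t: 16.05
ee_pos: [0.6153, 0.1411, 0.1287]
tool_rot: [2.999, -0.255, 0.777]
wrist_force: [0.6, 0.0, 0.4]
gripper_width: 0.003
[ 0.095  0.077  1.951 -0.202  0.629  1.97 ] [0.615 0.141 0.129]
toolx [ 0.862 -0.15   0.485] y [-0.166 -0.986 -0.009] z [ 0.48  -0.073 -0.874]
hold [0.6063 0.1425 0.1451] delta tool cm [-0.6   0.01  1.23]
```

```bash

python3 -m jog '{"grip":[0,0,0,0,0],"offset":[[-0.3,0,0.55],[-0.3,0,0.55],[-0.2,0,0.35],[0,0,0],[0,0,0]],"turn":[0,0,0,0,0]}'; python3 -m jog '{"grip":[0,0,0,0,0],"offset":[[-0.15,0,0.26],[-0.15,0,0.26],[-0.15,0,0.26],[0,0,0],[0,0,0]],"turn":[0,0,0,0,0]}'
```

```text
t: 16.68
ee_pos: [0.6158, 0.1411, 0.112]
tool_rot: [2.999, -0.255, 0.778]
wrist_force: [-0.2, 0.1, -0.2]
gripper_width: 0.004
t: 17.3
ee_pos: [0.6165, 0.1413, 0.1042]
tool_rot: [2.998, -0.255, 0.781]
wrist_force: [-3.0, -0.2, 4.7]
gripper_width: 0.001
```

```bash
for i in 1; do python3 -m jog '{"grip":[0,0,0],"offset":[[-0.15,0,0.26],[-0.15,0,0.26],[0,0,0]],"turn":[0,0,0]}'; done; python3 -m jog '{"grip":[0,0,0],"offset":[[-0.1,0,0.17],[-0.1,0,0.17],[0,0,0]],"turn":[0,0,0]}'
```

```text
t: 17.68
ee_pos: [0.6188, 0.1417, 0.1022]
tool_rot: [2.997, -0.254, 0.79]
wrist_force: [-12.0, -1.3, 20.9]
gripper_width: 0.005
t: 18.05
ee_pos: [0.6227, 0.1421, 0.1035]
tool_rot: [2.994, -0.253, 0.806]
wrist_force: [-16.5, -2.0, 36.4]
gripper_width: 0.004
```

```bash
python3 -m jog '{"grip":[0,0,0,0,0,0,0],"offset":[[0.5,0,-0.9],[0.7,0,-1.3],[0,0,-4],[0,0,-5],[0,0,-5],[0,0,0],[0,0,0]],"turn":[0,0,0,0,0,0,0]}'; python3 m.py pressed
```

```text
t: 18.92
ee_pos: [0.5475, 0.1512, 0.2395]
tool_rot: [2.999, -0.255, 0.775]
wrist_force: [0.7, -0.3, -0.5]
gripper_width: 0.008
body 133 [0.6157 0.1396]
lid [338 196  22  14 232] h 0.0967 [0.0933 0.0991] mid [0.6195 0.1339] [0.06765208 0.06829248]
square ((623.7705078125, 148.55221557617188), (110.12118530273438, 97.05237579345703), 77.13052368164062)
```

View pics/pressed.png

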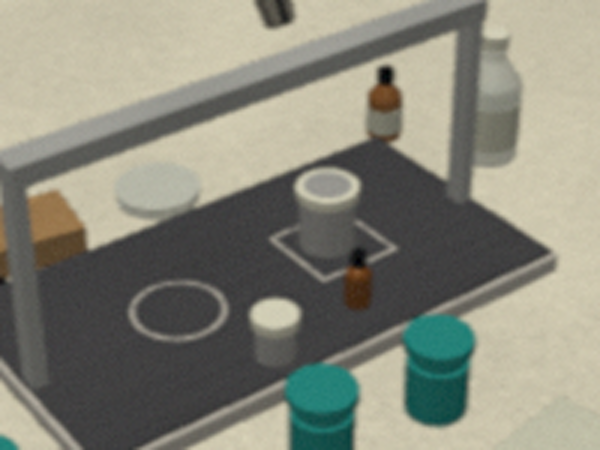

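The neck gap is gone, and the lid top now shows a grey disc at (328,185) at height 0.0967 (home is 0.097). The pot stands in the square. One depth-bias check against the plate top, then I'll hand in.

```bash
python3 - <<'E'
from bench import bot,camera
from h import *
for n in("scene","top"):
    c=camera(n);P=pts(c)
    pl=(abs(P[...,0]-.60)<.03)&(abs(P[...,1]-.05)<.03)&(P[...,2]<.05)
    l=(abs(P[...,0]-.605)<.02)&(abs(P[...,1]-.14)<.02)&(P[...,2]>.085)&(P[...,2]<.13)
    print(n,"plate",np.median(P[pl][:,2]).round(4),"lid",l.sum(),np.median(P[l][:,2]).round(4))
s=bot.get_state();print(s["t"],s["wrist_force"].round(1),s["dq"].round(3))
E
```

```text
scene plate 0.0299 lid 90 0.0971
top plate 0.0298 lid 139 0.0969
19.075 [-0.3 -0.7  0.6] [ 0.001  0.    -0.006 -0.002 -0.001 -0.   ]
```

```bash
python3 -c "
from bench import bot
print(bot.job_done())"
```

```text
the job is handed in; nothing more can be done
None
```

The large pot now stands inside the square with its lid fully home. I handed the job in at about 19 s of the 61 s; no verdict is reported.

- **Lean:** The moves have no tilt command. I leaned the tool about 29° by driving it past its upper reach limit, since each row continues from the pose reached.
- **Slide and press:** I gripped the pot body at 5 N under the light bar and slid it about 190 mm to the square. After releasing it, I pressed the lid down with the shut fingertips, up to about 36 N, then backed clear.
- **Pot position:** The pot measured (0.616, 0.140). The square's centre is (0.618, 0.1425) from the plate fit, so the pot is about 3–4 mm off, against 13 mm allowed.
- **Lid height:** The lid top read 0.0971 in the scene view and 0.0969 in the top view; home is 0.097. The plate read 0.030, so depth bias is small.
- **Bystanders:** The small pot, vial, dropper, dish and wash bottle look unmoved in the pictures. The slide box and tube rack were mostly out of the last view, so I did not check those two at the end. I measured none of them.
- **Disagreements:** The lid outline gave a centre 4–6 mm away from the body fit in y, because it included part of the lid's side. The last painted-square fit was distorted by stray pixels. I relied on the body fit and the plate fit instead.

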